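# Find the notch in a specimen pail's lid and lock it

## Task

The lid of the white specimen pail is on but not yet locked. With the fingertips held together, start on top of the red rim straight above the pail's left-hand handle ear (as seen from the robot) and sweep them along the rim, round the side nearest the robot, until they find the notch; then press the lock tab inside the notch fully down, so that it stays down. Leave the pail standing where it is, without lifting, tipping or shoving it about, and leave everything else on the bench where it is.

Things in the scene. Friction and masses are not known exactly. Their poses are not given: they have to be found in the camera images.
- pail: White round specimen pail with a red press-on lid, full, loose on the bench, about 1.4 kg; 135 mm high to the top of the lid's rim. Origin: centre of its underside, z up. Two handle ears stick out at its +y and -y (to 100 mm from its axis, 72 to 96 mm high); its wire handle hangs down on the +x side, away from the robot. The tight lid does not turn under a light sweep.
- lid_centre (a point): On the pail's axis, level with the rim's top (135 mm up); axes as the pail's. The red rim is a flat-topped ring round this point, outer radius 92 mm, inner 76 mm (middle 84 mm); inside it the lid is sunk 19 mm. The ring is whole but for one notch, 56 mm long, cut through it from inside to outside and holding the lock tab.
- rim_start (a point): Top of the rim, middle of its width, straight above the left-hand (pail's +y) ear, 84 mm from the lid's centre: start of the sweep. Lids go on at any angle, so the notch must be felt or seen. Its middle lies 65 to 150 degrees round from here, going from the pail's +y through -x (the robot's side) towards -y.
- lock_tab (a joint): How far the lock tab is pressed, m: 0 up as found, 0.008 fully home. A red tongue like the lid, 51 x 15 mm, in the notch; its top is 6 mm below the rim's top when up, 14 mm when home. It moves straight down, resists with about 7 N, has no spring and stays where pushed. The notch takes closed fingertips.
- pot_a: Specimen pot with a white screw cap, 47 mm across, 68 mm high, standing loose beside the pail on the robot's left. Origin: centre of its underside. Leave alone.
- pot_b: Specimen pot with a white screw cap, 47 mm across, 68 mm high, standing loose beside the pail on the robot's right. Origin: centre of its underside. Leave alone.
- pot_c: Specimen pot with a yellow screw cap, 47 mm across, 68 mm high, standing loose by the near left of the pail. Origin: centre of its underside. Leave alone.
- tube_rack: White rack full of red-capped tubes, 104 x 246 mm, 86 mm high, behind the pail. Origin: centre of its underside. Leave alone.
- tip_box: Blue pipette-tip box with a clear lid, 86 x 122 mm, 76 mm high, on the robot's left. Origin: centre of its underside. Leave alone.
- gel_bottle: Clear pump bottle of hand gel, 60 mm across, 178 mm high, on the robot's left. Origin: centre of its underside. Leave alone.
- scanner: Grey and black hand-held barcode reader lying on the bench, 150 mm long, 34 mm high, on the robot's left. Origin: underside of its handle. Leave alone.
- marker: White marker pen with a black cap, 118 mm long, 14 mm thick, lying on the bench on the robot's right. Origin: middle of its underside. Leave alone.

How it is judged:
On the way, in this order (a step that is already met when the one before it is completed fails the run):
1. with the tab still up, the closed fingertips rest on the rim above the left-hand ear (the grasp point within 40 mm of that spot, seen from above) (contact force between the fingers and pail above 0.3 N and value of joint lock_tab below 0.0015 m and horizontal distance between the grasp point and rim_start below 0.04 m), for 0.1 s.
2. with the tab still up, the fingertips touch the rim farther along, 45 to 72 mm from that spot, on the side nearest the robot (contact force between the fingers and pail above 0.3 N and value of joint lock_tab below 0.0015 m and horizontal distance between the grasp point and rim_start between 0.045 and 0.072 m and x of the grasp point in the frame of pail below -0.02 m), for 0.02 s.
At the end, for the whole second after the job is handed in: the lock tab stays at least 6.5 mm down of its 8 mm; the pail stands upright (within 3 degrees), at rest, within 30 mm of where it stood (value of joint lock_tab above 0.0065 m and angle between pail's own z axis and vertical below 0.05 rad and distance of pail from where it was at the start of the episode below 0.03 m and linear speed of pail below 0.02 m/s); the robot touches nothing.
It fails at once if the pail is lifted, more than 12 mm off the bench (height (world z) of pail above 0.012 m).
It fails at once if the pail is tipped by more than 14 degrees (angle between pail's own z axis and vertical above 0.25 rad).
It fails at once if the pail is shoved more than 30 mm (distance of pail from where it was at the start of the episode above 0.03 m).
It fails at once if another thing on the bench is moved more than 25 mm (distance of any of pot_a, pot_b, pot_c, tube_rack, tip_box, gel_bottle, scanner, marker from where it was at the start of the episode above 0.025 m).
It also fails if it takes over 51 s, if anything falls off the work surface, if the arm or the gripper's body presses on something with over 40 N, if the wrist force passes 120 N, or if a joint passes its speed limit or range.

## Robot

A 6-joint arm with a two-finger parallel gripper is mounted at the origin on the work surface. World frame = base frame: x ahead of the robot, y to its left, z up, the work surface at z = 0. Lengths are in m, angles in rad, forces in N, time in s.
With the tool pointing down it reaches from about 0.35 to 0.975 m from the base axis. Payload 4.9 kg.
Tool frame: the origin (TCP) lies midway between the tips of the shut fingers; the grasp point (between the pads) lies 19 mm behind it; y points along the fingers, z is the direction in which the jaws open and shut, and the axes are right-handed (so a half turn about y gives the same grasp; the last joint's range is limited). The gripper opens to 85 mm and grips with 20 to 120 N. Pads are 22 mm wide; open, the fingers measure 114 mm over their backs; the gripper's body (76 mm by 85 mm) begins 54 mm behind the grasp point. The pads swing forward as they close: fully open they stand 13 mm farther back than shut.
Start: joints at [1.186, 0.053, 1.613, -0, 1.476, -0.119], TCP at [0.164, 0.603, 0.231] pointing down, gripper open.
Joint ranges: [-3.01, 3.01], [-1.01, 2.22], [0.06, 2.58], [-1.02, 4.17], [0.09, 2.62], [-3.14, 3.14]. Speed limits (rad/s): [2.57, 2.57, 3.14, 3.14, 3.14, 3.14].

## Interface

Orientations are given as a unit quaternion [w, x, y, z].
In Python, from plant import * gives the robot as it stands.
- The arm moves only by the shell command python3 -m crank 'ROWS'. ROWS is JSON, a list that holds one entry, the list of rows, each a list of 5 numbers: the gripper command: -1 is shut, 1 is fully open, values between are in proportion, then the shift along the tool's x, y, z in cm, then the turn about the tool's y in degrees. In form: [[[jaw, dx, dy, dz, twist], ...]]. A call has 1 to 8 rows; each row shifts and turns the commanded pose from where the row before left it, along the tool's axes as they then stand; what a row does not reach is not made up. A row lasts 1/8 s, in which the tool goes at most 62.5 mm and 10.7 degrees, less where a joint would pass 70% of its speed; a pose out of reach is approached as far as the arm can. A call with a gripper value outside its range is refused whole. The fingers move at their own pace and stop on an object; the grip force is fixed at half the most. Time passes only in rows, so rows that do not move let the fingers close. It gives the time, the measured TCP pose, the force and the opening at its end, in the units of the state.
- state(): the state, without advancing time (a new reading comes with each control period).
- grab_frame(name): name is "side" or "top" or "wrist"; returns a dict with "frame" (384x512x3 uint8, red, green, blue), "fx", "fy", "cx", "cy" (pixels), "pose" (4x4, takes a point from camera to world coordinates). Camera axes: x right, y up, looking along -z (the intrinsics and any distortion apply to the point x, -y, -z); pixel columns grow to the right and rows downward; lengths in m; the calibration is good to about 2 mm. A picture is of the moment at which its call begins. There is no depth.
- job_done(): hands the job in, once; it reports no verdict.
The state is a dict: "time": time; "joint_pos": joint angles; "joint_vel": joint speeds; "joint_efforts": joint torques, N m; "tool_pos": TCP position; "tool_rot": TCP orientation; "contact_force": force on the tool from outside, world axes, zero at the start; "ft_torque": the same for the moment, N m; "gripper_width": opening from 0.0 (shut) to 1.0 (fully open).
Only numpy, scipy, OpenCV 4.12 (cv2) and the standard library are available. Lean on these libraries where they do the work, as an engineer would, in place of code of your own. Each camera call takes 0.05 s, during which the arm holds its last target.

## Working session

There is one attempt and no reset: what is moved stays moved. The work goes in short steps, Python scripts to look and compute and a shell command to move; the robot and the scene stay as the last step left them, time stands still between calls to the robot, and variables do not carry over. Pictures are saved under pics/ and viewed, and the job is handed in when it is done.

```bash
ls; mkdir -p pics; python3 - <<'E'
from plant import *
import cv2
print(state())
for n in ("top","side","wrist"):
    f=grab_frame(n); cv2.imwrite(f"pics/{n}0.png",f["frame"][:,:,::-1])
    print(n,f["fx"],f["fy"],f["cx"],f["cy"],f["pose"],[k for k in f])
E
```

```text
pics
{'time': 0.0, 'joint_pos': array([ 1.18600843e+00,  5.34031173e-02,  1.61425693e+00,  9.57069478e-06,
        1.47600467e+00, -1.18982186e-01]), 'joint_vel': array([-1.68922845e-03,  1.20142214e-03,  7.61520040e-05, -9.26781640e-04,
       -3.02635647e-03, -1.32744970e-03]), 'joint_efforts': array([-1.75997920e-03, -3.93678439e+01, -3.70177102e+01, -8.49719117e-05,
        7.02552090e-03, -1.70746421e-05]), 'tool_pos': array([0.16393549, 0.60248651, 0.23005648]), 'tool_rot': array([-0.70016205,  0.7015793 , -0.09388621,  0.09351453]), 'contact_force': array([-0.02818608, -0.52689393, -0.0087125 ]), 'ft_torque': array([ 0.01892193, -0.02916707,  0.01510459]), 'gripper_width': 1.0046747108727332}
top 361.4690344203095 361.4690344203095 257.9165678199741 191.95890087657713 [[-0.01593664  0.99412464 -0.10706179  0.40875517]
 [-0.99933445 -0.01935038 -0.03092287  0.04670846]
 [-0.03281287  0.10649773  0.99377138  1.31110126]
 [ 0.          0.          0.          1.        ]] ['frame', 'fx', 'fy', 'cx', 'cy', 'pose']
side 476.98791726081083 476.98791726081083 249.53104479003414 187.53116568359863 [[ 0.98194001  0.09983618 -0.16070641  0.29509893]
 [-0.18917344  0.5301823  -0.82651082 -1.13278163]
 [ 0.00268801  0.84198543  0.53949357  0.89286977]
 [ 0.          0.          0.          1.        ]] ['frame', 'fx', 'fy', 'cx', 'cy', 'pose']
wrist 329.0210545627335 329.0210545627335 257.5975354005988 191.2095817205691 [[ 0.26269442 -0.92691022 -0.2680095   0.09653072]
 [ 0.96487685  0.25175869  0.07503486  0.62068529]
 [-0.00207685 -0.2783074   0.96048981  0.37244673]
 [ 0.          0.          0.          1.        ]] ['frame', 'fx', 'fy', 'cx', 'cy', 'pose']
```

View pics/top0.png

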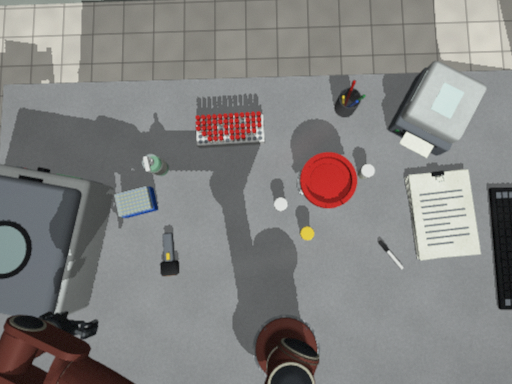

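View pics/side0.png

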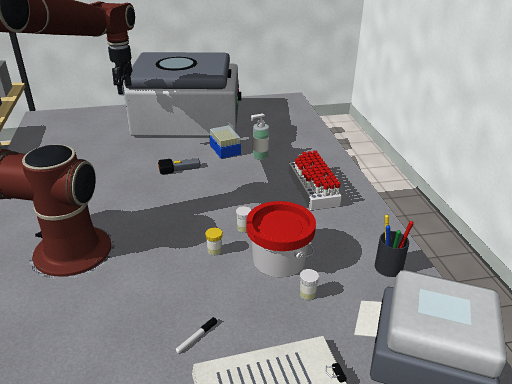

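View pics/wrist0.png

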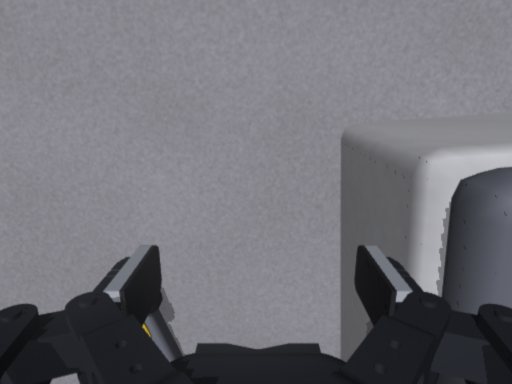

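```bash
cat > h.py <<'E'
from plant import *
import numpy as np, cv2
def ray(f,u,v):
    P=np.array(f["pose"]); d=np.array([(u-f["cx"])/f["fx"],-(v-f["cy"])/f["fy"],-1.0]); return P[:3,3],P[:3,:3]@d
def onz(f,u,v,z):
    o,d=ray(f,u,v); return o+d*(z-o[2])/d[2]
def proj(f,p):
    P=np.array(f["pose"]); c=P[:3,:3].T@(np.array(p)-P[:3,3]); return f["cx"]+f["fx"]*c[0]/-c[2], f["cy"]-f["fy"]*c[1]/-c[2]
def redmask(im):
    h=cv2.cvtColor(im,cv2.COLOR_RGB2HSV); return (((h[...,0]<8)|(h[...,0]>172))&(h[...,1]>170)&(h[...,2]>70)).astype(np.uint8)*255
E
python3 - <<'E'
from h import *
t=grab_frame("top"); s=grab_frame("side")
for n,f in(("top",t),("side",s)):
    m=redmask(f["frame"]); cs,_=cv2.findContours(m,cv2.RETR_EXTERNAL,cv2.CHAIN_APPROX_NONE)
    for c in cs:
        if cv2.contourArea(c)>800:
            e=cv2.fitEllipse(c); print(n,cv2.contourArea(c),e)
            if n=="top":
                pts=np.array([onz(f,*p[0],.135)[:2] for p in c]).astype(np.float32)
                print(cv2.minEnclosingCircle(pts), onz(f,*e[0],.135), cv2.fitEllipse(pts))
            else:
                pts=c[:,0]; print(onz(f,*e[0],.125))
m=cv2.resize(t["frame"][130:250,260:400],None,fx=5.5,fy=5,interpolation=cv2.INTER_CUBIC)
cv2.imwrite("pics/topc.png",m[:,:,::-1])
m=cv2.resize(s["frame"][180:310,200:340],None,fx=5.5,fy=4.6,interpolation=cv2.INTER_CUBIC)
cv2.imwrite("pics/sidec.png",m[:,:,::-1])
E
```

```text
top 2344.0 ((328.0891418457031, 179.7323760986328), (54.227210998535156, 55.078125), 88.83821105957031)
((0.5718824863433838, -0.14599914848804474), 0.09170683473348618) [ 0.5711414  -0.14652816  0.135     ] ((0.571861982345581, -0.14633037149906158), (0.17729483544826508, 0.1802227795124054), 43.12242126464844)
side 2718.0 ((280.55731201171875, 225.58750915527344), (49.40723419189453, 70.08692169189453), 92.79530334472656)
[ 0.56934661 -0.15549157  0.125     ]
side 868.5 ((316.0606384277344, 169.37710571289062), (24.232425689697266, 49.5645866394043), 131.3625030517578)
[0.75161406 0.10941954 0.125     ]
```

View pics/topc.png

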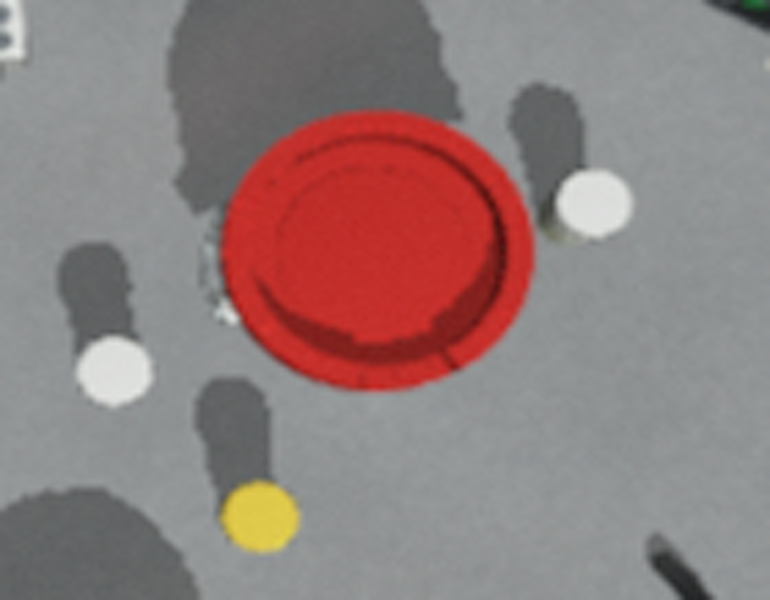

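View pics/sidec.png

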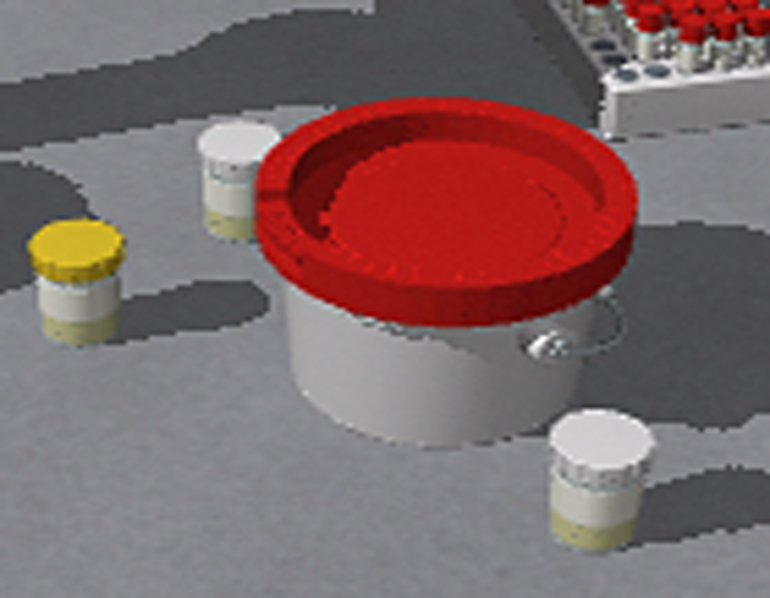

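```bash
python3 - <<'E'
from h import *
t=grab_frame("top"); s=grab_frame("side")
C=np.array([.5715,-.1462])
T=lambda x,y:(260+x/5.5,130+y/5); S=lambda x,y:(200+x/5.5,180+y/4.6)
def rep(n,f,p,z):
    q=onz(f,*p,z); d=q[:2]-C; print(n,q.round(4),"r",np.hypot(*d).round(4),"ang",np.degrees(np.arctan2(d[1],d[0])).round(1))
rep("earL",t,T(228,315),.084); rep("earR",s,S(545,345),.084)
rep("n1 out",t,T(363,382),.135);rep("n2 in",t,T(442,350),.135);rep("n2 out",t,T(457,370),.135)
rep("s n1 ",s,S(270,193),.135);rep("s n2",s,S(312,262),.135);rep("s n2b",s,S(300,262),.135)
for n,p in(("a",T(115,371)),("b",T(595,203)),("c",T(261,517))): rep(n,t,p,.068)
print(proj(t,[*C,.135]))
for n,f in(("t",t),):
    m=cv2.resize(f["frame"][165:215,295:350],None,fx=12,fy=12,interpolation=cv2.INTER_CUBIC)
    m=np.clip(m.astype(float)*1.5,0,255).astype(np.uint8); cv2.imwrite("pics/tz.png",m[:,:,::-1])
m=cv2.resize(s["frame"][200:250,240:295],None,fx=12,fy=12,interpolation=cv2.INTER_CUBIC);cv2.imwrite("pics/sz.png",np.clip(m[:,:,::-1]*1.3,0,255))
E
```

```text
earL [ 0.5345 -0.0632  0.084 ] r 0.0909 ang 114.0
earR [ 0.6006 -0.2335  0.084 ] r 0.092 ang -71.6
n1 out [ 0.4841 -0.1366  0.135 ] r 0.0879 ang 173.7
n2 in [ 0.504  -0.1837  0.135 ] r 0.0772 ang -151.0
n2 out [ 0.4909 -0.1919  0.135 ] r 0.0927 ang -150.4
s n1  [ 0.4878 -0.1374  0.135 ] r 0.0842 ang 174.0
s n2 [ 0.4948 -0.2032  0.135 ] r 0.0955 ang -143.4
s n2b [ 0.4894 -0.2021  0.135 ] r 0.0993 ang -145.7
a [0.4988 0.0069 0.068 ] r 0.1695 ang 115.4
b [ 0.6093 -0.2961  0.068 ] r 0.1546 ang -75.8
c [ 0.3976 -0.081   0.068 ] r 0.1858 ang 159.5
(np.float64(327.9840680015598), np.float64(179.6256412127127))[ WARN:0@3.137] global loadsave.cpp:1063 imwrite_ Unsupported depth image for selected encoder is fallbacked to CV_8U.
```

View pics/tz.png

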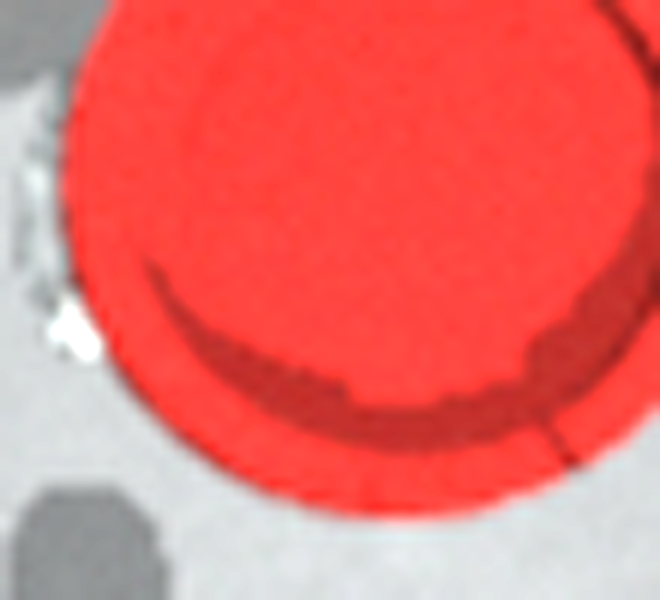

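View pics/sz.png

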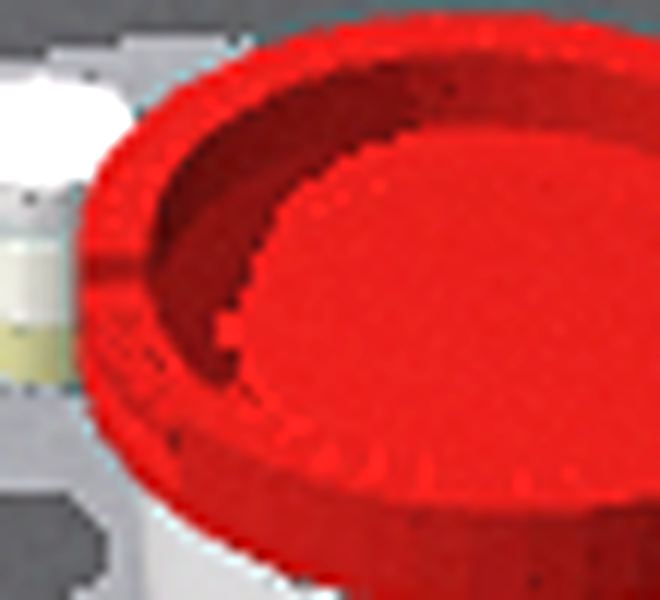

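```bash
cat >> h.py <<'E'
from scipy.spatial.transform import Rotation as R
def go(p,quiet=False):
    s=state(); q=np.array(s["tool_rot"]); M=R.from_quat(q[[1,2,3,0]]).as_matrix()
    print("t",round(s["time"],2),"tcp",s["tool_pos"].round(4),"F",s["contact_force"].round(2),"w",round(s["gripper_width"],3)); print("axes (cols x,y,z):\n",M.round(3))
    if p is not None: print("shift cm",(M.T@(np.array(p)-s["tool_pos"])*100).round(2))
E
python3 -c "
from h import *
go([.5411,-.0679,.19])"
```

```text
t 0.35 tcp [0.1641 0.6029 0.231 ] F [ 0.13  0.33 -0.42] w 1.001
axes (cols x,y,z):
 [[ 0.965 -0.     0.263]
 [-0.263 -0.     0.965]
 [-0.    -1.    -0.001]]
shift cm [ 54.     4.13 -54.82]
```

```bash
python3 -m crank '[[[-1,4,0,-4,0],[-1,4,0,-4,0],[-1,4,0,-4,0],[-1,4,0,-4,0],[-1,4,0,-4,0],[-1,4,0,-4,0],[-1,4,0,-4,0],[-1,4,0,-4,0]]]'; python3 -c "
from h import *
go([.5411,-.0679,.19])"
```

```text
time: 1.35
tool_pos: [0.3895, 0.2086, 0.2316]
tool_rot: [0.701, -0.701, 0.093, -0.094]
contact_force: [1.1, 1.0, -0.1]
gripper_width: 0.001
t 1.35 tcp [0.3895 0.2086 0.2316] F [ 1.08  0.98 -0.11] w 0.001
axes (cols x,y,z):
 [[ 0.965  0.001  0.262]
 [-0.262  0.     0.965]
 [ 0.001 -1.     0.001]]
shift cm [ 21.88   4.17 -22.7 ]
```

```bash
python3 -m crank '[[[-1,4,0.5,-4,0],[-1,4,0.5,-4,0],[-1,4,0.5,-4,0],[-1,4,0.5,-4,0],[-1,3,0.5,-3.5,0],[-1,0,0,0,0],[-1,0,0,0,0]]]'; python3 -c "
from h import *
go([.5411,-.0679,.139])
t=grab_frame('wrist'); cv2.imwrite('pics/w1.png',t['frame'][:,:,::-1])
t=grab_frame('side'); cv2.imwrite('pics/s1.png',cv2.resize(t['frame'][100:300,150:400],None,fx=3,fy=3)[:,:,::-1])"
```

```text
time: 2.22
tool_pos: [0.5208, -0.0276, 0.2062]
tool_rot: [0.701, -0.701, 0.094, -0.094]
contact_force: [0.4, -0.3, 0.1]
gripper_width: 0.001
t 2.23 tcp [ 0.5208 -0.0276  0.2062] F [ 0.44 -0.27  0.15] w 0.001
axes (cols x,y,z):
 [[ 0.965 -0.     0.263]
 [-0.263  0.     0.965]
 [-0.    -1.     0.   ]]
shift cm [ 3.03  6.72 -3.36]
```

View pics/w1.png

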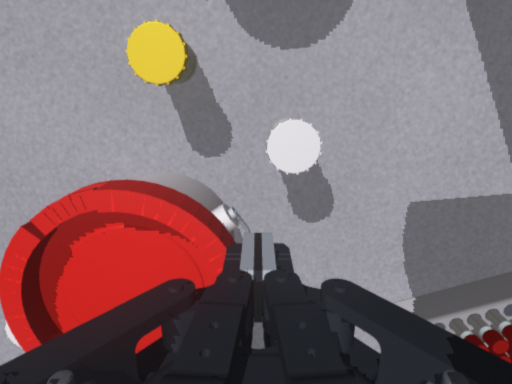

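View pics/s1.png

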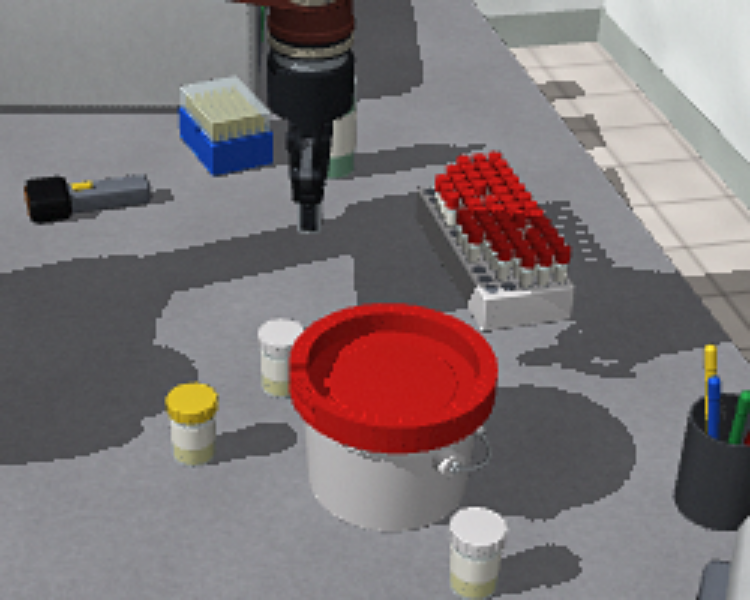

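```bash
python3 - <<'E'
from h import *
w=grab_frame("wrist"); C=np.array([.5715,-.1462])
im=w["frame"].copy()
q=onz(w,230,215,.084);d=q[:2]-C;print(q,np.hypot(*d),np.degrees(np.arctan2(d[1],d[0])))
im=cv2.resize(im[150:384,0:270],None,fx=2.9,fy=2.5)
for a in (172,191,210.2,111.2,151):
  for r in (.076,.092):
    u,v=proj(w,[C[0]+r*np.cos(np.radians(a)),C[1]+r*np.sin(np.radians(a)),.135]); print(a,r,u,v)
    cv2.circle(im,(int(u*2.9),int((v-150)*2.5)),3,(0,255,0),-1)
cv2.imwrite("pics/w1z.png",np.clip(im[:,:,::-1]*1.2,0,255).astype(np.uint8))
E
```

```text
[ 0.54156311 -0.05748434  0.084     ] 0.09363057765411312 108.64684808003706
172 0.076 96.23023137699926 208.9339648522975
172 0.092 90.0511630047719 186.65764700343905
191 0.076 62.97772788686274 218.73885412881674
191 0.092 49.14588972177398 198.97982836481782
210.2 0.076 37.2908887236012 238.40369534643838
210.2 0.092 17.927565821632157 223.54130840313405
111.2 0.076 201.18944790076085 249.1893922758582
111.2 0.092 218.82816186280456 236.927459216383
151 0.076 136.71328819993983 211.1530806075543
151 0.092 140.02709191882343 189.45107917786126
```

View pics/w1z.png

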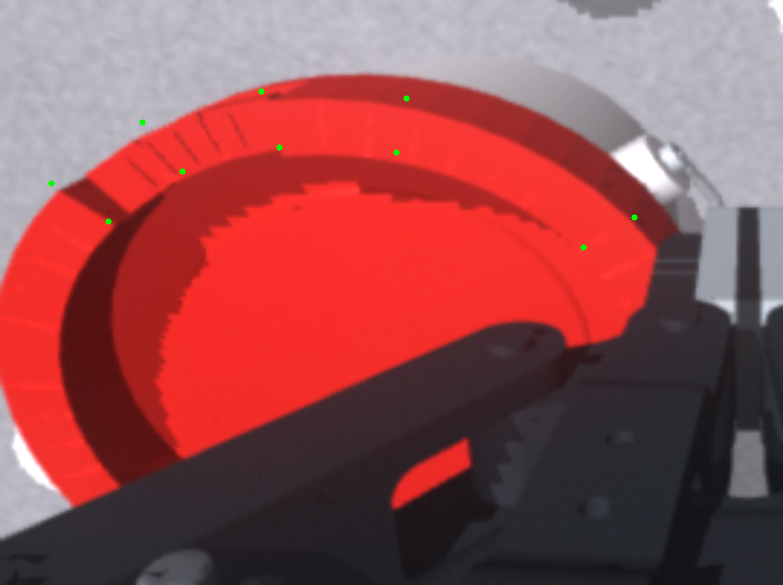

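```bash
python3 -m crank '[[[-1,1.5,1,-1.7,0],[-1,1.5,1,-1.7,0],[-1,0,1,0,0],[-1,0,1,0,0],[-1,0,1,0,0],[-1,0,0,0,0]]]'; python3 -c "
from h import *
go([.5411,-.0679,.135])"
```

```text
time: 3.12
tool_pos: [0.5401, -0.0679, 0.155]
tool_rot: [0.701, -0.701, 0.094, -0.093]
contact_force: [-0.1, 0.3, 0.4]
gripper_width: 0.0
t 3.12 tcp [ 0.5401 -0.0679  0.155 ] F [-0.14  0.29  0.43] w 0.0
axes (cols x,y,z):
 [[ 0.965 -0.002  0.262]
 [-0.262  0.001  0.965]
 [-0.002 -1.     0.   ]]
shift cm [0.1  2.   0.03]
```

```bash
python3 -m crank '[[[-1,0,0.6,0,0],[-1,0,0.6,0,0],[-1,0,0.3,0,0],[-1,0,0.3,0,0],[-1,0,0,0,0]]]'; python3 -m crank '[[[-1,0,0.15,0,0],[-1,0,0.15,0,0],[-1,0,0,0,0]]]'
```

```text
time: 3.75
tool_pos: [0.5409, -0.0685, 0.1381]
tool_rot: [0.701, -0.701, 0.094, -0.094]
contact_force: [-0.2, -0.3, -0.9]
gripper_width: -0.001
time: 4.12
tool_pos: [0.5409, -0.0685, 0.1352]
tool_rot: [-0.701, 0.701, -0.094, 0.094]
contact_force: [0.2, 0.6, -0.1]
gripper_width: 0.002
```

```bash
python3 -m crank '[[[-1,0,0.1,0,0],[-1,0,0,0,0]]]';  python3 -m crank '[[[-1,0,0.1,0,0],[-1,0,0,0,0]]]'
```

```text
time: 4.38
tool_pos: [0.5411, -0.0685, 0.135]
tool_rot: [-0.701, 0.701, -0.094, 0.094]
contact_force: [-2.4, 0.9, 4.8]
gripper_width: 0.0
time: 4.62
tool_pos: [0.5411, -0.0686, 0.135]
tool_rot: [-0.701, 0.701, -0.094, 0.094]
contact_force: [-6.0, 1.7, 9.5]
gripper_width: -0.002
```

```bash
python3 -m crank '[[[-1,0,-0.05,0,0],[-1,0,0,0,0]]]'; python3 - <<'E'
from h import *
C=np.array([.5715,-.1462]); s=state(); q=s["tool_rot"]; M=R.from_quat(q[[1,2,3,0]]).as_matrix()
p=s["tool_pos"].copy()
for a in np.arange(116,192,5):
    n=np.array([C[0]+.084*np.cos(np.radians(a)),C[1]+.084*np.sin(np.radians(a)),p[2]])
    print(a,n.round(4),(M.T@(n-p)*100).round(2)); p=n
E
```

```text
time: 4.88
tool_pos: [0.5411, -0.0685, 0.135]
tool_rot: [-0.701, 0.701, -0.094, 0.094]
contact_force: [-4.0, 1.2, 6.7]
gripper_width: -0.0
116 [ 0.5347 -0.0707  0.135 ] [-0.56 -0.   -0.38]
121 [ 0.5282 -0.0742  0.135 ] [-0.53 -0.   -0.51]
126 [ 0.5221 -0.0782  0.135 ] [-0.48 -0.   -0.55]
131 [ 0.5164 -0.0828  0.135 ] [-0.43 -0.   -0.59]
136 [ 0.5111 -0.0878  0.135 ] [-0.38 -0.   -0.63]
141 [ 0.5062 -0.0933  0.135 ] [-0.32 -0.   -0.66]
146 [ 0.5019 -0.0992  0.135 ] [-0.27 -0.   -0.68]
151 [ 0.498  -0.1055  0.135 ] [-0.21  0.   -0.7 ]
156 [ 0.4948 -0.112   0.135 ] [-0.14  0.   -0.72]
161 [ 0.4921 -0.1189  0.135 ] [-0.08  0.   -0.73]
166 [ 0.49   -0.1259  0.135 ] [-0.02  0.   -0.73]
171 [ 0.4885 -0.1331  0.135 ] [ 0.05  0.   -0.73]
176 [ 0.4877 -0.1403  0.135 ] [ 0.11  0.   -0.72]
181 [ 0.4875 -0.1477  0.135 ] [ 0.17  0.   -0.71]
186 [ 0.488 -0.155  0.135] [ 0.24  0.   -0.69]
191 [ 0.489  -0.1622  0.135 ] [ 0.29  0.   -0.67]
```

```bash
python3 -m crank '[[[-1,-0.28,0,-0.19,0],[-1,-0.28,0,-0.19,0],[-1,-0.27,0,-0.25,0],[-1,-0.26,0,-0.26,0],[-1,-0.24,0,-0.27,0],[-1,-0.24,0,-0.28,0],[-1,-0.22,0,-0.29,0],[-1,-0.21,0,-0.30,0]]]'
```

```text
time: 5.88
tool_pos: [0.5174, -0.0827, 0.135]
tool_rot: [0.701, -0.7, 0.093, -0.095]
contact_force: [3.5, 3.1, 5.8]
gripper_width: 0.001
```

```bash
python3 -m crank '[[[-1,-0.19,0,-0.31,0],[-1,-0.19,0,-0.32,0],[-1,-0.16,0,-0.33,0],[-1,-0.16,0,-0.33,0],[-1,-0.14,0,-0.34,0],[-1,-0.13,0,-0.34,0],[-1,-0.11,0,-0.35,0],[-1,-0.1,0,-0.35,0]]]'; python3 -c "
from h import *
go([.498,-.1055,.135]); print(np.hypot(*(state()['tool_pos'][:2]-[.5411,-.0679])))
t=grab_frame('side'); cv2.imwrite('pics/s2.png',cv2.resize(t['frame'][100:300,150:400],None,fx=3,fy=3)[:,:,::-1])
t=grab_frame('wrist'); cv2.imwrite('pics/w2.png',t['frame'][:,:,::-1])"
```

```text
time: 6.88
tool_pos: [0.4989, -0.1049, 0.1349]
tool_rot: [0.702, -0.7, 0.093, -0.095]
contact_force: [2.9, 5.2, 7.2]
gripper_width: 0.001
t 6.88 tcp [ 0.4989 -0.1049  0.1349] F [2.86 5.19 7.21] w 0.001
axes (cols x,y,z):
 [[ 0.965  0.003  0.263]
 [-0.263  0.002  0.965]
 [ 0.002 -1.     0.003]]
shift cm [-0.07 -0.01 -0.08]
0.05614477037515833
```

View pics/s2.png

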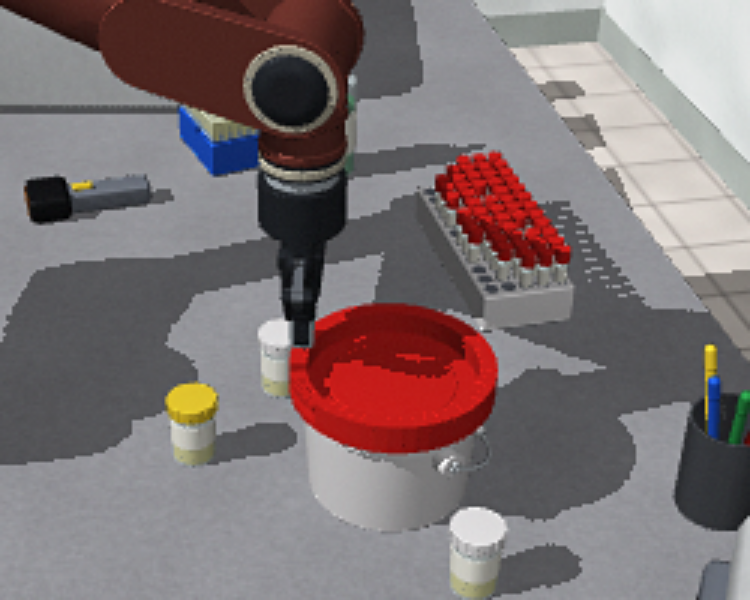

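View pics/w2.png

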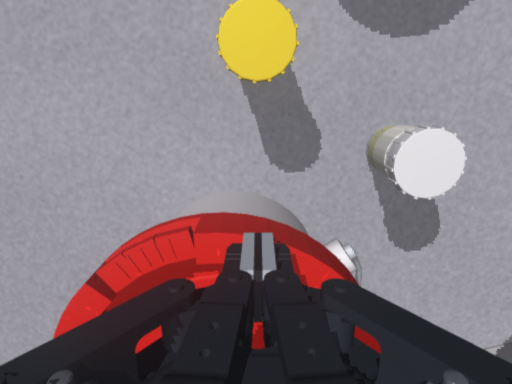

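The fingertips (302,335 in the side crop) rest on the rim short of the notch. In the wrist view the notch runs from about (193,240) to (100,285), and the pail has not moved. I'll keep sweeping.

```bash
python3 -m crank '[[[-1,-0.08,0,-0.36,0],[-1,-0.07,0,-0.36,0],[-1,-0.05,0,-0.37,0],[-1,-0.04,0,-0.37,0],[-1,-0.02,0,-0.37,0],[-1,0,0,-0.37,0],[-1,0.02,0,-0.37,0],[-1,0.03,0,-0.37,0]]]'; python3 -m crank '[[[-1,0.05,0,-0.36,0],[-1,0.06,0,-0.36,0]]]'; python3 -m crank '[[[-1,0.08,0,-0.36,0],[-1,0.09,0,-0.36,0]]]';python3 -m crank '[[[-1,0.11,0,-0.34,0],[-1,0.12,0,-0.34,0]]]'
```

```text
time: 7.98
tool_pos: [0.4888, -0.1321, 0.1349]
tool_rot: [0.702, -0.7, 0.093, -0.094]
contact_force: [0.1, 6.5, 8.3]
gripper_width: 0.001
time: 8.22
tool_pos: [0.4878, -0.1394, 0.1348]
tool_rot: [0.702, -0.7, 0.093, -0.094]
contact_force: [0.9, 3.9, 6.7]
gripper_width: 0.001
time: 8.48
tool_pos: [0.486, -0.1481, 0.1325]
tool_rot: [0.701, -0.701, 0.095, -0.093]
contact_force: [-0.2, 0.5, -0.6]
gripper_width: 0.0
time: 8.72
tool_pos: [0.4872, -0.1554, 0.1333]
tool_rot: [0.701, -0.701, 0.094, -0.093]
contact_force: [0.4, -0.4, -0.6]
gripper_width: 0.002
```

```bash
python3 -m crank '[[[-1,0.2,0,-0.35,0],[-1,0.13,0,-0.3,0],[-1,0,0,0,0]]]'; python3 -m crank '[[[-1,0,0.2,0,0],[-1,0,0.2,0,0],[-1,0,0,0,0]]]';python3 -m crank '[[[-1,0,0.15,0,0],[-1,0,0.1,0,0]]]'
```

```text
time: 9.1
tool_pos: [0.4891, -0.1625, 0.1338]
tool_rot: [-0.701, 0.701, -0.094, 0.094]
contact_force: [0.6, 0.9, -0.2]
gripper_width: -0.0
time: 9.48
tool_pos: [0.4888, -0.1621, 0.1294]
tool_rot: [0.701, -0.701, 0.094, -0.093]
contact_force: [-1.1, -0.4, -0.1]
gripper_width: -0.0
time: 9.72
tool_pos: [0.4892, -0.1624, 0.1285]
tool_rot: [-0.701, 0.701, -0.094, 0.094]
contact_force: [-3.1, 2.6, 7.1]
gripper_width: -0.002
```

```bash
python3 -m crank '[[[-1,0,0.2,0,0],[-1,0,0.2,0,0],[-1,0,0.1,0,0],[-1,0,0,0,0]]]'; python3 -m crank '[[[-1,0,0.2,0,0],[-1,0,0.1,0,0],[-1,0,0,0,0]]]'; python3 -m crank '[[[-1,0,0.1,0,0],[-1,0,0.1,0,0],[-1,0,0,0,0]]]'
```

```text
time: 10.22
tool_pos: [0.4891, -0.1623, 0.1235]
tool_rot: [-0.701, 0.701, -0.094, 0.094]
contact_force: [-3.6, 1.7, 7.0]
gripper_width: -0.003
time: 10.6
tool_pos: [0.4892, -0.1624, 0.1209]
tool_rot: [-0.701, 0.701, -0.094, 0.094]
contact_force: [-4.9, 1.1, 8.6]
gripper_width: -0.002
time: 10.98
tool_pos: [0.4892, -0.1626, 0.1207]
tool_rot: [-0.701, 0.701, -0.094, 0.093]
contact_force: [-10.2, 3.8, 17.1]
gripper_width: -0.001
```

The tab has reached its stop: 17 N at z 0.1207, about 8 mm below first contact. I'll retract.

```bash
python3 -m crank '[[[-1,0,-0.4,0,0],[-1,0,-1,0,0],[-1,0,-2,0,0],[-1,0,-3,0,0],[-1,0,-3,0,0],[-1,-3,-3,0,0],[-1,-4,0,0,0],[-1,0,0,0,0]]]'; python3 -c "
from h import *
t=grab_frame('side'); m=redmask(t['frame']); cv2.imwrite('pics/s3.png',cv2.resize(t['frame'][180:310,200:340],None,fx=5,fy=4.6,interpolation=cv2.INTER_CUBIC)[:,:,::-1])
cs,_=cv2.findContours(m,0,1); print([cv2.fitEllipse(c)[0] for c in cs if cv2.contourArea(c)>2000])
t=grab_frame('wrist'); cv2.imwrite('pics/w3.png',t['frame'][:,:,::-1])
t=grab_frame('top'); cv2.imwrite('pics/t3.png',t['frame'][:,:,::-1]); print(state()['tool_pos'],state()['contact_force'])"
```

```text
time: 11.98
tool_pos: [0.4206, -0.1436, 0.2429]
tool_rot: [-0.7, 0.701, -0.093, 0.095]
contact_force: [0.1, -0.7, -0.2]
gripper_width: 0.001
[(280.5489501953125, 225.5915985107422)]
[ 0.4220018  -0.14409076  0.24192346] [-0.52600722 -0.05890538  0.87705867]
```

View pics/s3.png

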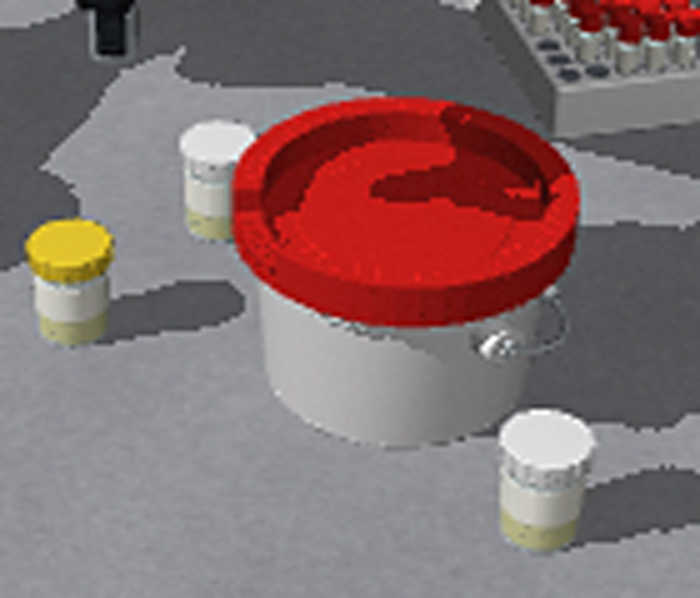

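View pics/w3.png

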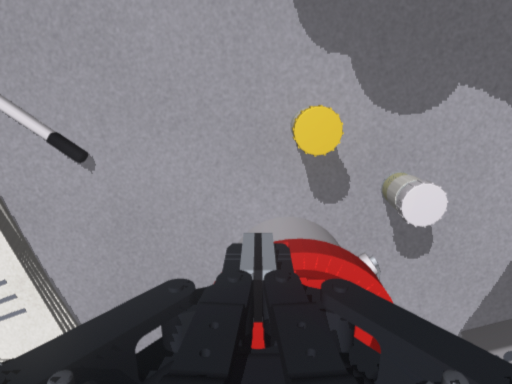

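View pics/t3.png

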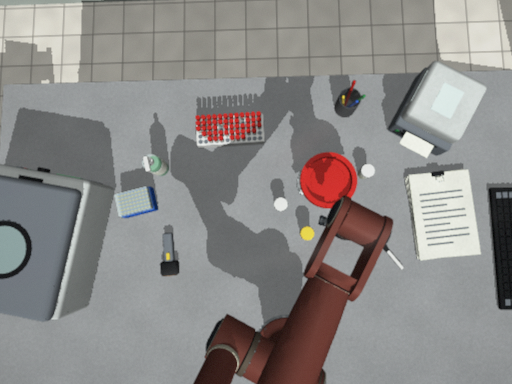

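In the side crop the pail has not moved: its lid ellipse centre is (280.55,225.59), against (280.56,225.59) before. The notch at about (245,215) is now darker and deeper. The top view shows the pots and other items where they were, and the gripper is clear of everything.

```bash
python3 -c "
from plant import *
print(job_done())"
```

```text
the job is handed in; nothing more can be done
None
```

The lock tab is pressed down, by the force readings, and I handed the job in at about 12 s of robot time; it reports no verdict.

- **Start of sweep:** I put the closed fingertips on the rim above the left-hand ear at (0.541, -0.069). The force there was about 5 to 10 N upward.
- **Sweep:** They went round the robot's side along the rim. The mid-sweep point was 56 mm from the start, still in contact at about 7 N.
- **Notch:** The force fell to zero and the fingertips dropped at y ≈ -0.145, where the images had put the notch.
- **Tab:** The fingertips touched it at z = 0.1285 and moved it at about 7 N. They met a firm stop, 17 N at z = 0.1207, which is about 8 mm of travel.

**Last checks:**
- **Pail:** The lid's centre in the side view was within 0.02 pixel of where it started.
- **Other items:** They looked unmoved in the top view, which I judged by eye and did not measure.
- **Robot:** The gripper was clear of everything, with no contact force beyond sensor noise.
- **Not confirmed:** The tab being down rests on the force and height readings. The last wrist picture had the notch hidden behind the fingers, and the side view only showed it darker.
- **Disagreement:** In the wrist picture my projected rim points sat about 6 mm off the rim as seen. I relied on the top and side views instead, and contact with the rim and notch agreed with them.

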